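Unlatch the frit case and put the blue frit on the scale

TASK

The blue frit has to be weighed: pull the lever of the draw latch on the front of the slate-blue case out and up until its wire hook springs off the lid, then swing the lid fully open. Lift out the jar with the white lid, keep it upright, and set it down gently in the middle of the scale's pan; leave the other two jars in their wells and the things lying about where they are, and let go with the case standing open.

Things in the scene. Friction and masses are not known exactly. Their poses are not given: they have to be found in the camera images.
- case: slate-blue hard case, fixed on the worktop, 104 (x) x 226 (y) x 114 mm high with its 26 mm lid. Origin under its centre; -x is the front with the draw latch, facing roughly the robot's right; the hinge is at +x. Its rim is 88 mm up; the foam in it, 82 mm up, has three round 41 mm wells at x = 0, y = -72, 0, +72 mm, their floor 60 mm up.
- latch_lever (a joint): over-centre lever, middle of the case's front, turning about the case's y. 0: shut, hanging down; grows as its lower end is pulled out and up (1.57 level; stop 2.3). Held shut by wire tension to about 0.35 rad (about 3 N at its end), then pulled open; the wire hook comes off near 1.3 rad and a spring throws it outwards. Let go after that, lever and wire drop and hang, still free.
- lever_grip (a point): mid lever, 34 mm from its pivot, 40 mm up and 18 mm before the case's front when shut; axes turn with the lever (case's axes at 0). Steel channel 28.5 mm wide (y), side flanges 10 mm deep (x); its turned-out end is 20 mm further. Base and ears at the pivot: 42 mm wide, reach 22 mm out, 47 to 85 mm up. The front beside the lever is bare (ribs of 3 mm over 46 mm away).
- lever_pivot (a point): the lever's pivot, 74 mm up, 70 mm before the case's origin (18 mm before its front face). Axes turn with the lever.
- hook_bar (a point): middle of the 18 mm cross bar (4.4 mm wire) at the end of the 22 mm wide wire loop that swings on the lever, 12 mm from its pivot. Latched, it lies behind the keeper's upturned lip.
- keeper (a point): seat of the hook bar in the steel keeper on the lid's front: 12 mm out from the lid, 100 mm up when shut. Latched: hook_bar is here; free: it is over 20 mm away.
- case_lid (a joint): lid, hinged along its far edge. 0: shut; grows as its front swings up and back; 1.57: upright; stop at 1.9, fully open, leaning back. Swings freely: let go below about 1.2 rad it falls shut, above 1.4 it falls open and stays. 0.25 kg, 104 mm deep.
- lid_handle (a point): middle of the lid's black grip bar: round, 13 mm thick, along y, 94 mm free between its posts, 37 mm above the lid's top (151 mm up when shut), 82 mm before the hinge. Axes turn with the lid (case's axes at 0).
- lid_hinge (a point): middle of the lid's hinge axis (along y), 56 mm behind the case's origin, 88 mm up. Axes turn with the lid.
- jar_white: the wanted jar: clear, pale blue frit, ribbed white screw lid, about 90 g, 37 mm across, 48 mm high, its tight lid the upper 13 mm. Origin under its base. Stands in one of the case's wells (which one varies), its top 20 mm above the case's rim.
- jar_pink: clear jar of pink frit with a black screw lid, 37 mm across, 48 mm high, its tight lid the upper 13 mm. Origin under its base. Stands in one of the case's wells (which one varies), its top 20 mm above the case's rim. Stays there.
- jar_amber: clear jar of pale amber frit with a black screw lid, 37 mm across, 48 mm high, its tight lid the upper 13 mm. Origin under its base. Stands in one of the case's wells (which one varies), its top 20 mm above the case's rim. Stays there.
- scale: low white bench scale, fixed, 152 (x) x 118 (y) x 27 mm high. Origin under its centre; the dark display is at -x.
- scale_pan (a point): centre of the top of the scale's bright metal pan (108 x 112 mm), 27 mm above the worktop.
- red_tile: red glass coaster, 52 x 52 x 7 mm, left of the scale. Bystander. Origin under its centre.
- foil_tape: roll of dark foil tape, 55 mm across, 19 mm high, at the far end of the case. Bystander. Origin under its centre.
- mini_pliers: small pliers with orange grips, 134 x 62 x 13 mm, behind the scale. Bystander. Origin under their middle.

How it is judged (in metres and radians):
On the way, in this order (a step that is already met when the one before it is completed fails the run):
1. the latch lever is lifted past centre and its wire hook is off the keeper, the lid still shut (distance between hook_bar and keeper above 0.02 m and value of joint case_lid below 0.1 rad), for 0.2 s.
2. the lid is swung fully open (value of joint case_lid above 1.7 rad), for 0.2 s.
At the end, for the whole second after the job is handed in: The white-lidded jar stands upright (within 7 degrees), at rest, on the scale's pan within 35 mm of its centre; the lid is open beyond 1.7 rad with the wire hook off the keeper; the other two jars, the red tile, the tape and the pliers are within 30 mm of their starts (horizontal distance between jar_white and scale_pan below 0.035 m and z of jar_white in the frame of scale between 0.022 and 0.033 m and angle between jar_white's own z axis and vertical below 0.12 rad and linear speed of jar_white below 0.02 m/s and value of joint case_lid above 1.7 rad and distance between hook_bar and keeper above 0.02 m and distance of each of jar_pink, jar_amber, red_tile, foil_tape, mini_pliers from where it was at the start of the episode below 0.03 m); the robot touches nothing.
It fails at once if the white-lidded jar tips by more than 35 degrees (angle between jar_white's own z axis and vertical above 0.61 rad).
It fails at once if the jar is let go over the scale while its base is more than 20 mm above the pan (horizontal distance between jar_white and scale_pan below 0.08 m and height (world z) of jar_white above 0.047 m and contact force between jar_white and the fingers below 0.05 N).
It fails at once if another jar is moved more than 30 mm (distance of any of jar_pink, jar_amber from where it was at the start of the episode above 0.03 m).
It fails at once if the red tile, the tape or the pliers are moved more than 30 mm (distance of any of red_tile, foil_tape, mini_pliers from where it was at the start of the episode above 0.03 m).
It also fails if it takes over 70 s, if anything falls off the work surface, if the arm or the gripper's body presses on something with over 40 N, if the wrist force passes 120 N, or if a joint passes its speed limit or range.

ROBOT

A 7-joint arm with a two-finger parallel gripper is mounted at the origin on a cart in front of the work surface, level with it; the furniture and walls round the work are solid. World frame = base frame: x ahead of the robot, y to its left, z up, the work surface at z = 0. Lengths are in m, angles in degrees, forces in N, time in s.
With the tool pointing down it reaches from about 0.425 to 0.875 m from the base axis. Payload 4.7 kg.
Tool frame: the origin (TCP) lies between the finger pads; the fingertips stand 8 mm ahead of it and the grasp point (between the pads) lies 11 mm behind it (env.tip_extent is the distance from the TCP to the fingertips, in m); z points along the fingers, y is the line along which they close (so a half turn about z gives the same grasp; the last joint's range is limited). The gripper opens to 87 mm and grips with 3 to 60 N. Pads are 19 mm wide; open, the fingers measure 117 mm over their backs; the gripper's body (75 mm by 190 mm) begins 51 mm behind the grasp point.
Start: joints at [-67.431, 18.392, -4.016, 83.108, 1.295, 78.541, -3.26], TCP at [0.241, 0.604, 0.231] pointing down, gripper open.
Joint ranges: [-163.93, 163.93], [-17.29, 119.83], [-79.2, 71.16], [3.27, 140.29], [-89.18, 269.18], [5.43, 117.66], [-154.24, 154.24]. Speed limits (degrees/s): [147.25, 147.25, 180, 180, 180, 180, 180].

INTERFACE

Orientations are given as [roll, pitch, yaw] about the fixed x, y, z axes, in that order (R = Rz(yaw) Ry(pitch) Rx(roll)).
In Python, from cell import sensors, vision, workorder, env gives the robot as it stands.
- The arm moves only by the tool drive_tool, never from a script. Its argument "moves" is a list of rows, each an object of numbers: "x", "y", "z": the shift along the tool's x, y, z in mm; "rx", "ry", "rz": the turn, a rotation vector about the tool's x, y, z in rad; "fingers": the closure, from -1 (fully open) to 1 (shut). In form: [{"x": .., "y": .., "z": .., "rx": .., "ry": .., "rz": .., "fingers": ..}, ...]. A call has 1 to 20 rows; each row is the pose to reach, as a shift and turn from the pose commanded when the call began, along the tool's axes at that moment; what a row does not reach only later rows make up. A row lasts 1/8 s, in which the tool goes at most 62.5 mm and 10.7 degrees, less where a joint would pass 70% of its speed; a pose out of reach is approached as far as the arm can. A call with a gripper value outside its range is refused whole. The fingers move at their own pace and stop on an object; "force" is the grip in N (left out, the last holds). Time passes only in rows, so rows that repeat a pose let the fingers close. It gives the time, the measured TCP pose, the force, the opening and the grip force at its end, in the units of the state.
- sensors.get_obs(): the state, without advancing time (a new reading comes with each control period).
- vision.read_camera(name): name is "scene" or "top" or "wrist"; returns a dict with "image" (400x640x3 uint8, red, green, blue), "fx", "fy", "cx", "cy" (pixels), "R" (3x3) and "t" (3): a world point X has camera coordinates R X + t. Camera axes: x right, y down, z forward; pixel columns grow to the right and rows downward; lengths in m; the calibration is good to about 2 mm. A picture is of the moment at which its call begins. There is no depth.
- workorder.sign_off(): hands the job in; it is judged then, once.
The state is a dict: "time_s": time; "qpos": joint angles; "joint_velocities": joint speeds; "effort": joint torques, N m; "tool_pos": TCP position; "tool_rot": TCP orientation; "force": force on the tool from outside, world axes, zero at the start; "wrist_torque": the same for the moment, N m; "grip_width": finger opening in m; "grasp_force": force on a finger pad.
Only numpy, scipy, OpenCV 4.12 (cv2) and the standard library are available. Lean on these libraries where they do the work, as an engineer would, in place of code of your own. Each camera call takes 0.05 s, during which the arm holds its last target. There are 200 camera calls.

## Working session

There is one attempt and no reset: what is moved stays moved. The work goes in short steps, Python scripts to look and compute and a tool call to move; the robot and the scene stay as the last step left them, time stands still between calls to the robot, and variables do not carry over. Pictures are saved under pics/ and viewed, at most 10 in all, crops included, and the job is handed in when it is done.

Besides the shell and the picture viewer there is one more tool, called after "Request:" as name(argument=value, ...), one argument or row to a line, values as JSON. drive_tool: Moves the arm, as the interface text tells. Its arguments: {"type":"object","properties":{"moves":{"type":"array"},"force":{"type":"number"}},"required":["moves"]}

```bash
mkdir -p pics; ls; python3 - <<'E'
from cell import sensors, vision, env
import cv2, numpy as np
np.set_printoptions(precision=4,suppress=True)
print(sensors.get_obs(), env.tip_extent)
for n in("scene","top"):
    c=vision.read_camera(n); cv2.imwrite(f"pics/{n}0.png",c["image"][:,:,::-1])
    np.savez(f"{n}0.npz",**c)
    print(n,c["fx"],c["fy"],c["cx"],c["cy"],c["R"],c["t"])
E
```

```text
pics
{'time_s': 0.0, 'qpos': array([-67.43  ,  18.4392,  -4.0152,  83.175 ,   1.2951,  78.5408,
        -3.2594]), 'joint_velocities': array([ 0.0141,  0.001 ,  0.0106,  0.0189, -0.0478,  0.1039,  0.019 ]), 'effort': array([ -0.0001, -49.128 ,  -0.4038, -31.253 ,  -0.0638,   0.0443,
         0.0002]), 'tool_pos': array([0.2408, 0.6032, 0.2295]), 'tool_rot': array([-179.8902,    0.0059,  158.2401]), 'force': array([-0.6365,  0.0459,  0.1013]), 'wrist_torque': array([0.0072, 0.0167, 0.0267]), 'grasp_force': 0.0, 'grip_width': 0.08712805916127592} 0.008
scene 366.5368544104543 366.5368544104543 320.0799567500345 196.85699365082172 [[ 0.7452 -0.6668  0.0088]
 [-0.2519 -0.2936 -0.9221]
 [ 0.6175  0.6849 -0.3868]] [-0.3908  0.2875  0.5315]
top 395.83893180881176 395.83893180881176 319.63865787882384 198.23277277787773 [[ 0.0103 -0.9992  0.038 ]
 [-0.993  -0.0147 -0.1174]
 [ 0.1179 -0.0365 -0.9924]] [0.0468 0.5663 1.0463]
```

View pics/top0.png

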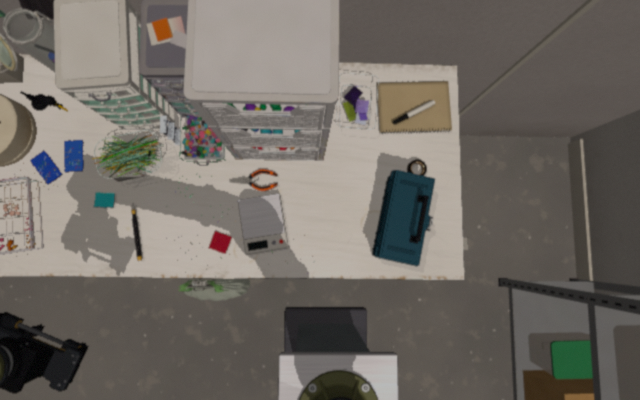

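View pics/scene0.png

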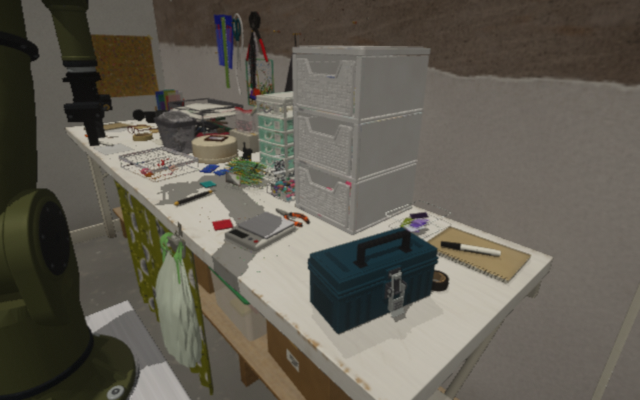

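The top view shows the case centred near (405,217) with its latch at (430,222) facing right, scale at (263,222) with display at (260,243), tile (220,241), pliers (263,180), tape (417,168). The scene view shows the latch at (396,290). Next I zoom in.

```bash
python3 - <<'E'
import numpy as np,cv2
a=np.load("top0.npz")["image"][150:280,360:450,::-1]; b=np.load("scene0.npz")["image"][220:340,300:455,::-1]
a=cv2.resize(a,None,fx=4,fy=4,interpolation=cv2.INTER_CUBIC)
b=cv2.resize(b,None,fx=2.8,fy=2.8,interpolation=cv2.INTER_CUBIC)
c=np.load("top0.npz")["image"][180:265,225:295,::-1]
o=np.zeros((560,800,3),np.uint8); o[:520,:360]=a; o[:336,362:362+b.shape[1]]=b[:, :438]
c=cv2.resize(c,None,fx=2.6,fy=2.6,interpolation=cv2.INTER_CUBIC); o[338:338+c.shape[0],362:362+c.shape[1]]=c[:222]
cv2.imwrite("pics/crop1.png",o)
E
```

```text
(no output)
```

View pics/crop1.png

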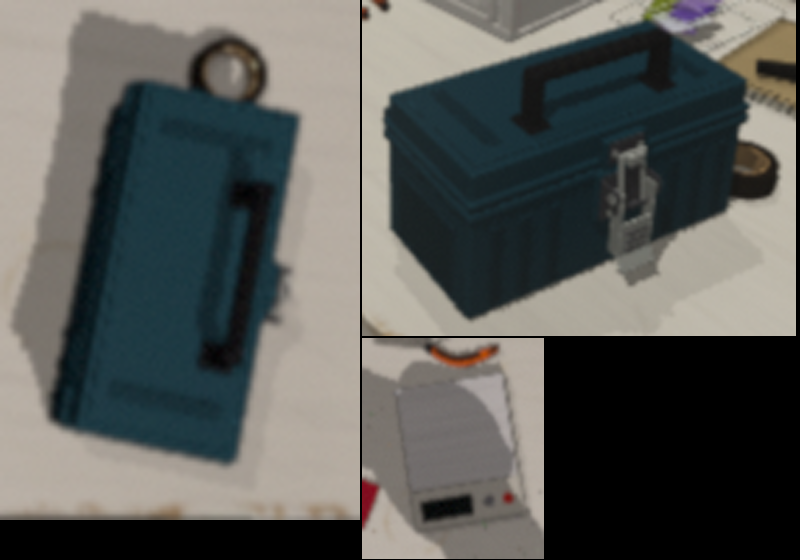

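The crop gives the lid's corners, the handle ends and, in the scene view, the front bottom and near corners. It also gives the pan corners at roughly (238,200), (279,194), (285,234) and (244,239).

```bash
cat >h.py <<'E'
import numpy as np,cv2
from scipy.optimize import least_squares
from scipy.spatial.transform import Rotation as Ro
np.set_printoptions(precision=4,suppress=True)
def proj(c,X):
    p=np.asarray(X)@c["R"].T+c["t"]; return np.stack([c["fx"]*p[...,0]/p[...,2]+c["cx"],c["fy"]*p[...,1]/p[...,2]+c["cy"]],-1)
def place(p,X):
    return np.asarray(X)@Ro.from_euler("z",p[2]).as_matrix().T+[p[0],p[1],0]
def fit(obs,p0):
    # obs: list of (cam, [(X,uv)..])
    f=lambda p:np.concatenate([(proj(c,place(p,[o[0] for o in l]))-[o[1] for o in l]).ravel() for c,l in obs])
    r=least_squares(f,p0,loss="soft_l1",f_scale=1.0); return r.x,f(r.x).reshape(-1,2)
E
python3 - <<'E'
from h import *
T=np.load("top0.npz");S=np.load("scene0.npz")
t=[((-.052,-.113,.114),(434.5,179.5)),((-.052,.113,.114),(418.75,265.5)),((.052,.113,.114),(379.5,257.5)),((.052,-.113,.114),(397,172)),
 ((-.026,-.047,.151),(424.5,199)),((-.026,.047,.151),(417,240))]
s=[((-.052,.113,0),(340.4,333.6)),((-.052,.113,.114),(340,287.1)),((-.052,-.113,.114),(436.8,246.8)),((.052,.113,.114),(310,253.9)),((.052,.113,0),(311,301.4))]
for o in([(T,t),(S,s)],[(T,t)],[(S,s)]):
    p,r=fit(o,[.57,-.2,1.4]); print("case",p,np.degrees(p[2])); print(r.T)
sc=[((.054+.0,.056,.027),(238.5,200)),((.054,-.056,.027),(279.2,193.5)),((-.054,-.056,.027),(284.6,233.8)),((-.054,.056,.027),(244.2,239.2))]
p,r=fit([(T,sc)],[.57,.1,0]);print("pan",p,np.degrees(p[2]));print(r.T)
E
```

```text
case [ 0.5124 -0.165   1.3803] 79.08437775987001
[[ 0.2058  1.1117 -0.4183 -1.9375  0.3682  1.3888 -2.6327 -0.308   0.899
  -1.5616 -2.3591]
 [-1.8703 -0.2795 -0.6456 -2.6288 -0.0433 -3.2525  4.173  -3.5619  0.897
   0.2492  2.6119]]
case [ 0.5091 -0.1643  1.3668] 78.31224070724728
[[ 0.4908  0.2057 -1.2412 -1.5709  0.3322  0.8386]
 [-0.2197  1.2072  0.2814 -1.5073  1.4797 -1.8023]]
case [ 0.5179 -0.1625  1.3839] 79.29113251241084
[[-1.1697  1.2466  1.2123 -0.1441 -1.0289]
 [ 1.9403 -5.5143 -0.696  -1.2033  0.9223]]
pan [0.5142 0.2104 0.1624] 9.306956143256429
[[-0.057   0.1964  0.4003 -0.5799]
 [-0.0735  0.4286 -0.658   0.2346]]
```

```bash
cat >>h.py <<'E'
CASE=np.array([0.511,-0.164,np.radians(79)]); PAN=np.array([.5142,.2104,.1624])
def rot(yaw,tilt): return Ro.from_euler("z",yaw,degrees=True)*Ro.from_euler("x",180,degrees=True)*Ro.from_euler("y",tilt,degrees=True)
def deltas(*targets):
    from cell import sensors
    o=sensors.get_obs(); R0=Ro.from_euler("xyz",o["tool_rot"],degrees=True)
    print("t",o["time_s"],"pos",o["tool_pos"],"rot",o["tool_rot"],"F",o["force"],"w",o["grip_width"],"q",o["qpos"])
    for P,R in targets:
        print("xyz mm",(R0.inv().apply(np.array(P)-o["tool_pos"])*1000).round(1),"rv",(R0.inv()*R).as_rotvec().round(3))
def tilted(cx,cy,cz,tilt): # case point (m) -> target
    return place(CASE,[cx,cy,cz]),rot(np.degrees(CASE[2]),tilt)
E
python3 - <<'E'
from h import *
print(tilted(-.07,0,.03,60)[0], tilted(-.07-.14,0,.11,60)[0])
deltas(((.5,.15,.36),rot(107,0)),((.45,-.28,.33),rot(79,0)),tilted(-.20,0,.12,60))
E
```

```text
[ 0.4976 -0.2327  0.03  ] [ 0.4709 -0.3701  0.11  ]
t 0.1 pos [0.2408 0.6032 0.2296] rot [-179.9021    0.0058  158.2416] F [-0.2035 -0.705  -0.6109] w 0.08678589725246409 q [-67.4323  18.4342  -4.0161  83.1667   1.2955  78.5422  -3.2608]
xyz mm [-408.7 -325.1 -129.8] rv [-0.002  0.001  0.894]
xyz mm [-521.7 -742.9  -99.1] rv [-0.001  0.001  1.383]
xyz mm [-572.6 -808.7  111. ] rv [-0.721  0.87   1.246]
```

Request:
drive_tool(
  moves=[
    {"x": -40, "y": -32, "z": -60, "rz": 0.09, "fingers": -1},
    {"x": -80, "y": -65, "z": -110, "rz": 0.18, "fingers": -1},
    {"x": -125, "y": -98, "z": -130, "rz": 0.27, "fingers": -1},
    {"x": -170, "y": -130, "z": -130, "rz": 0.37, "fingers": -1},
    {"x": -215, "y": -165, "z": -130, "rz": 0.46, "fingers": -1},
    {"x": -260, "y": -200, "z": -130, "rz": 0.56, "fingers": -1},
    {"x": -300, "y": -235, "z": -130, "rz": 0.66, "fingers": -1},
    {"x": -335, "y": -275, "z": -130, "rz": 0.75, "fingers": -1},
    {"x": -365, "y": -320, "z": -130, "rz": 0.84, "fingers": -1},
    {"x": -390, "y": -370, "z": -130, "rz": 0.93, "fingers": -1},
    {"x": -415, "y": -420, "z": -125, "rz": 1.02, "fingers": -1},
    {"x": -435, "y": -475, "z": -120, "rz": 1.1, "fingers": -1},
    {"x": -455, "y": -525, "z": -115, "rz": 1.18, "fingers": -1},
    {"x": -470, "y": -580, "z": -110, "rz": 1.25, "fingers": -1},
    {"x": -485, "y": -635, "z": -105, "rz": 1.32, "fingers": -1},
    {"x": -505, "y": -690, "z": -100, "rz": 1.383, "fingers": -1},
    {"x": -521, "y": -740, "z": -100, "rz": 1.383, "fingers": -1},
    {"x": -521, "y": -743, "z": -100, "rz": 1.383, "fingers": -1},
  ],
)

```text
invalid input at $.moves[0]: expected keys x, y, z, rx, ry, rz, fingers
```

```bash
python3 -c "
from h import *
deltas(tilted(-.21,0,.20,40),tilted(-.20,0,.12,60))"
```

```text
t 0.1 pos [0.2408 0.6032 0.2296] rot [-179.9021    0.0058  158.2416] F [-0.2035 -0.705  -0.6109] w 0.08678589725246409 q [-67.4323  18.4342  -4.0161  83.1667   1.2955  78.5422  -3.2608]
xyz mm [-574.5 -818.7   31. ] rv [-0.483  0.583  1.322]
xyz mm [-572.6 -808.7  111. ] rv [-0.721  0.87   1.246]
```

Request:
drive_tool(
  moves=[
    {"x": -40, "y": -32, "z": -60, "rx": 0, "ry": 0, "rz": 0.09, "fingers": -1},
    {"x": -80, "y": -65, "z": -110, "rx": 0, "ry": 0, "rz": 0.18, "fingers": -1},
    {"x": -125, "y": -98, "z": -130, "rx": 0, "ry": 0, "rz": 0.27, "fingers": -1},
    {"x": -170, "y": -130, "z": -130, "rx": 0, "ry": 0, "rz": 0.37, "fingers": -1},
    {"x": -215, "y": -165, "z": -130, "rx": 0, "ry": 0, "rz": 0.46, "fingers": -1},
    {"x": -260, "y": -200, "z": -130, "rx": 0, "ry": 0, "rz": 0.56, "fingers": -1},
    {"x": -300, "y": -235, "z": -130, "rx": 0, "ry": 0, "rz": 0.66, "fingers": -1},
    {"x": -335, "y": -275, "z": -130, "rx": 0, "ry": 0, "rz": 0.75, "fingers": -1},
    {"x": -365, "y": -320, "z": -130, "rx": 0, "ry": 0, "rz": 0.84, "fingers": -1},
    {"x": -390, "y": -370, "z": -130, "rx": 0, "ry": 0, "rz": 0.93, "fingers": -1},
    {"x": -415, "y": -420, "z": -125, "rx": 0, "ry": 0, "rz": 1.02, "fingers": -1},
    {"x": -435, "y": -475, "z": -120, "rx": 0, "ry": 0, "rz": 1.1, "fingers": -1},
    {"x": -455, "y": -525, "z": -115, "rx": 0, "ry": 0, "rz": 1.18, "fingers": -1},
    {"x": -470, "y": -580, "z": -110, "rx": 0, "ry": 0, "rz": 1.25, "fingers": -1},
    {"x": -485, "y": -635, "z": -105, "rx": 0, "ry": 0, "rz": 1.32, "fingers": -1},
    {"x": -505, "y": -690, "z": -100, "rx": 0, "ry": 0, "rz": 1.383, "fingers": -1},
    {"x": -521, "y": -740, "z": -100, "rx": 0, "ry": 0, "rz": 1.383, "fingers": -1},
    {"x": -521, "y": -743, "z": -100, "rx": 0, "ry": 0, "rz": 1.383, "fingers": -1},
  ],
)

```text
time_s: 2.35
tool_pos: [0.4472, -0.2842, 0.3304]
tool_rot: [-180.0, 0.1, 78.5]
force: [1.7, 1.2, -0.2]
grip_width: 0.0869
grasp_force: 0.0
```

```bash
python3 -c "
from h import *
deltas(tilted(-.21,0,.20,40),tilted(-.20,0,.12,60))"
```

```text
t 2.35 pos [ 0.4472 -0.2842  0.3304] rot [-179.9538    0.1284   78.5114] F [ 1.6823  1.2255 -0.2366] w 0.08693400510968116 q [-18.4965   1.007   49.1883  92.2827  -0.6265  87.0607  19.2308]
xyz mm [-79.2  40.5 130.5] rv [ 0.002  0.7   -0.008]
xyz mm [-69.1  40.5 210.5] rv [ 0.004  1.049 -0.008]
```

Request:
drive_tool(
  moves=[
    {"x": -30, "y": 10, "z": 20, "rx": 0, "ry": 0.15, "rz": 0, "fingers": -1},
    {"x": -60, "y": 20, "z": 50, "rx": 0, "ry": 0.3, "rz": 0, "fingers": -1},
    {"x": -75, "y": 30, "z": 80, "rx": 0, "ry": 0.45, "rz": 0, "fingers": -1},
    {"x": -79, "y": 40, "z": 110, "rx": 0, "ry": 0.6, "rz": 0, "fingers": -1},
    {"x": -79, "y": 40, "z": 130, "rx": 0, "ry": 0.7, "rz": 0, "fingers": -1},
    {"x": -79, "y": 40, "z": 130, "rx": 0, "ry": 0.7, "rz": 0, "fingers": -1},
    {"x": -79, "y": 40, "z": 130, "rx": 0, "ry": 0.7, "rz": 0, "fingers": -1},
  ],
)

```text
time_s: 3.22
tool_pos: [0.4745, -0.364, 0.2018]
tool_rot: [179.9, -40.0, 79.2]
force: [0.6, 0.3, 0.6]
grip_width: 0.0871
grasp_force: 0.0
```

```bash
python3 -c "
from h import *
from cell import vision
deltas(tilted(-.20,0,.12,60))
c=vision.read_camera('wrist');np.savez('w1.npz',**c);cv2.imwrite('pics/w1.png',c['image'][:,:,::-1])
print(c['fx'],c['R'],c['t'],-c['R'].T@c['t'])
print(proj(c,place(CASE,[[-.07,0,.074],[-.07,0,.04],[-.07,0,.02],[-.064,0,.1],[-.052,.113,0],[-.052,-.113,0],[-.052,.113,.114],[-.052,-.113,.114],[-.026,.047,.151],[-.026,-.047,.151]])))"
```

```text
t 3.225 pos [ 0.4745 -0.364   0.2018] rot [179.8864 -40.039   79.1747] F [0.5905 0.2749 0.5959] w 0.08712689023245482 q [ 21.7781  39.0685  46.7968  78.7572 -49.1452 108.7357  58.3267]
xyz mm [-50.1  -2.5  64.8] rv [-0.     0.348  0.002]
279.9957323776708 [[ 0.9817 -0.1907  0.0025]
 [-0.1741 -0.9015 -0.3963]
 [ 0.0778  0.3886 -0.9181]] [-0.5367 -0.1339  0.46  ] [ 0.4678 -0.4018  0.3706]
[[319.7476 169.2155]
 [319.9371 182.138 ]
 [320.0344 188.7731]
 [319.6021 153.1089]
 [243.9629 183.7013]
 [396.2844 183.8979]
 [217.6587 136.7354]
 [421.2804 137.075 ]
 [273.5291  93.8532]
 [365.2022  94.0378]]
```

View pics/w1.png

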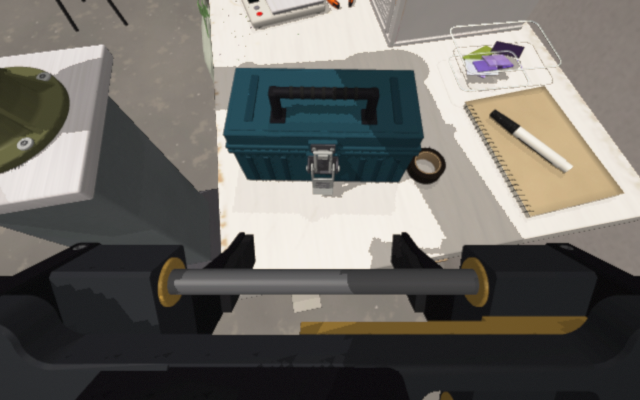

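The wrist view shows the case from (226,70) to (423,182), its latch lever near (323,170) and the handle at (270–378,95). I'll zoom in to refine the fit.

```bash
python3 -c "
from h import *
c=np.load('w1.npz');i=c['image'][60:200,215:435,::-1]
cv2.imwrite('pics/w1c.png',cv2.resize(i,None,fx=3.6,fy=3.6,interpolation=cv2.INTER_CUBIC))"
```

```text
(no output)
```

View pics/w1c.png

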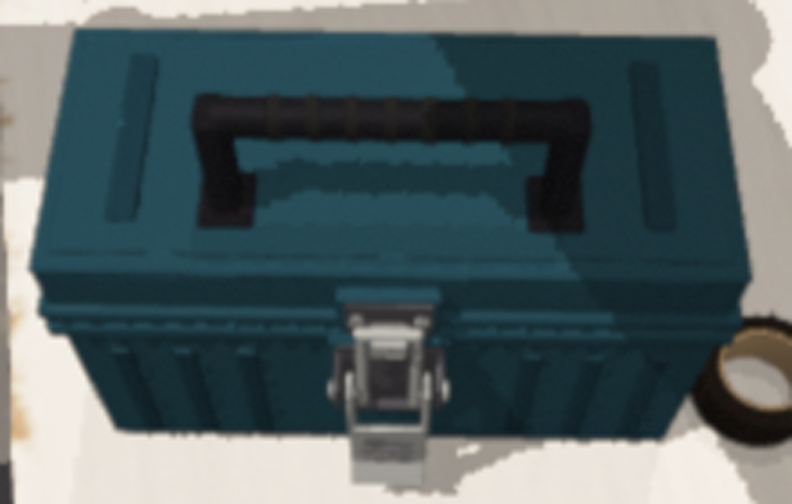

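```bash
python3 - <<'E'
from h import *
T=np.load("top0.npz");S=np.load("scene0.npz");W=np.load("w1.npz")
w=[((-.052,.113,0),(246.9,180)),((-.052,-.113,0),(399.7,181.7)),((-.026,.047,.151),(280.3,92.8)),((-.026,-.047,.151),(367.2,92.8)),((-.07,0,.074),(323.2,167.8)),((.052,.113,.114),(235.8,68.3)),((.052,-.113,.114),(413.9,70.6))]
t=[((-.052,-.113,.114),(434.5,179.5)),((-.052,.113,.114),(418.75,265.5)),((.052,.113,.114),(379.5,257.5)),((.052,-.113,.114),(397,172)),
 ((-.026,-.047,.151),(424.5,199)),((-.026,.047,.151),(417,240))]
s=[((-.052,.113,0),(340.4,333.6)),((.052,.113,.114),(310,253.9)),((.052,.113,0),(311,301.4))]
for o in([(W,w)],[(W,w),(T,t),(S,s)]):
    p,r=fit(o,[.57,-.2,1.4]); print("case",p,np.degrees(p[2])); print(r.T)
E
```

```text
case [ 0.5165 -0.1632  1.3672] 78.33208564744386
[[ 0.404  -0.3634 -1.832   2.6934  0.16   -0.8569  0.422 ]
 [ 1.7913  1.8672 -0.7371  0.2612  0.0789 -1.7344 -2.1137]]
case [ 0.5159 -0.1638  1.3681] 78.3847211369397
[[ 0.1158 -0.539  -2.2303  2.3925 -0.1003 -1.2849  0.15    0.1877  0.0187
  -1.4059 -1.8531  0.0541  0.6108 -2.4072 -0.5876 -1.4454]
 [ 2.312   2.2653 -0.1369  0.7987  0.6266 -1.2338 -1.7308 -2.8889 -1.5828
  -2.4528 -4.1234 -1.3107 -4.6469  2.4331 -1.1052  1.0371]]
```

```bash
sed -i 's/^CASE=.*; PAN/CASE=np.array([0.5163,-0.1635,np.radians(78.4)]); PAN/' h.py; python3 -c "
from h import *
deltas(tilted(-.18,0,.105,60),tilted(-.128,0,.0635,60))"
```

```text
t 3.275 pos [ 0.4749 -0.3639  0.2027] rot [179.7742 -40.0054  79.2863] F [-0.3131 -0.4196 -0.1423] w 0.08665353588714433 q [ 21.7368  38.9996  46.818   78.7375 -49.1521 108.739   58.335 ]
xyz mm [-43.9   0.3  90.6] rv [-0.008  0.349  0.011]
xyz mm [-30.8   0.9 155.9] rv [-0.008  0.349  0.011]
```

Request:
drive_tool(
  moves=[
    {"x": -22, "y": 0, "z": 40, "rx": 0, "ry": 0.12, "rz": 0, "fingers": -1},
    {"x": -44, "y": 0, "z": 80, "rx": -0.004, "ry": 0.25, "rz": 0.005, "fingers": -1},
    {"x": -44, "y": 0, "z": 90, "rx": -0.008, "ry": 0.349, "rz": 0.011, "fingers": -1},
    {"x": -38, "y": 0, "z": 120, "rx": -0.008, "ry": 0.349, "rz": 0.011, "fingers": -1},
    {"x": -31, "y": 1, "z": 156, "rx": -0.008, "ry": 0.349, "rz": 0.011, "fingers": -1},
    {"x": -31, "y": 1, "z": 156, "rx": -0.008, "ry": 0.349, "rz": 0.011, "fingers": -1},
    {"x": -31, "y": 1, "z": 156, "rx": -0.008, "ry": 0.349, "rz": 0.011, "fingers": -1},
  ],
)

```text
time_s: 4.15
tool_pos: [0.4903, -0.2898, 0.0634]
tool_rot: [-180.0, -60.0, 78.3]
force: [-0.3, -0.2, 0.2]
grip_width: 0.0871
grasp_force: 0.0
```

```bash
python3 -c "
from h import *
from cell import vision
deltas(tilted(-.0674,0,.0285,60))
c=vision.read_camera('wrist');np.savez('w2.npz',**c);cv2.imwrite('pics/w2.png',c['image'][:,:,::-1])
print(proj(c,place(CASE,[[-.07,0,.074],[-.07,.0142,.04],[-.07,-.0142,.04],[-.07,0,.02],[-.064,0,.1],[-.052,.113,0],[-.052,-.113,0]])))"
```

```text
t 4.15 pos [ 0.4903 -0.2898  0.0634] rot [-179.9632  -59.9587   78.3283] F [-0.2951 -0.2452  0.2033] w 0.08712804454528741 q [ 28.4061  52.0373  35.4348  84.5362 -59.7343 109.3275  66.0342]
xyz mm [ 0.6  0.  70.7] rv [ 0.     0.001 -0.001]
[[321.1605 176.4582]
 [303.8202 207.9701]
 [338.7878 207.9281]
 [321.378  223.4629]
 [321.0406 141.3525]
 [203.6827 222.1113]
 [439.0338 221.8045]]
```

View pics/w2.png

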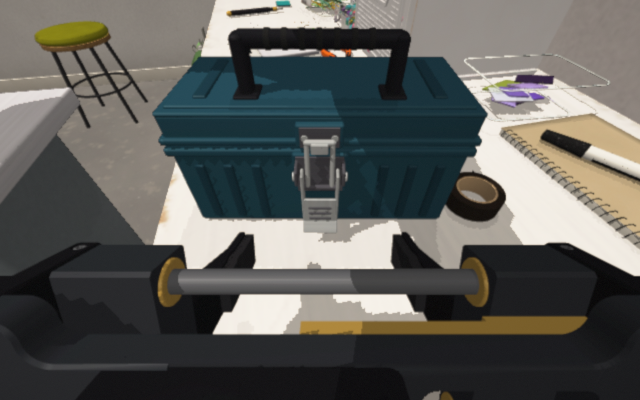

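The lever spans columns 303–337 with its pivot at row 176, which matches the prediction to within 2 px. Advancing and gripping.

Request:
drive_tool(
  force=20,
  moves=[
    {"x": 0, "y": 0, "z": 35, "rx": 0, "ry": 0, "rz": 0, "fingers": -1},
    {"x": 0, "y": 0, "z": 60, "rx": 0, "ry": 0, "rz": 0, "fingers": -1},
    {"x": 0.6, "y": 0, "z": 70, "rx": 0, "ry": 0, "rz": 0, "fingers": -1},
    {"x": 0.6, "y": 0, "z": 70, "rx": 0, "ry": 0, "rz": 0, "fingers": 0},
    {"x": 0.6, "y": 0, "z": 70, "rx": 0, "ry": 0, "rz": 0, "fingers": 1},
    {"x": 0.6, "y": 0, "z": 70, "rx": 0, "ry": 0, "rz": 0, "fingers": 1},
    {"x": 0.6, "y": 0, "z": 70, "rx": 0, "ry": 0, "rz": 0, "fingers": 1},
    {"x": 0.6, "y": 0, "z": 70, "rx": 0, "ry": 0, "rz": 0, "fingers": 1},
  ],
)

```text
time_s: 5.2
tool_pos: [0.5015, -0.23, 0.0269]
tool_rot: [-179.6, -60.1, 77.9]
force: [0.1, 0.6, -0.4]
grip_width: 0.0448
grasp_force: 0.0
```

```bash
python3 -c "
from h import *
for th in (.2,.4,.6,.8,1.,1.2,1.35,1.5):
  d=44*np.array([-np.sin(th),1-np.cos(th)]); a=np.radians(30); dz=np.array([np.cos(a),-np.sin(a)]); dx=np.array([np.sin(a),np.cos(a)])
  print(th,'x',round(d@dx,1),'z',round(d@dz,1))
deltas()"
```

```text
0.2 x -3.6 z -8.0
0.4 x -5.6 z -16.6
0.6 x -5.8 z -25.4
0.8 x -4.2 z -34.0
1.0 x -1.0 z -42.2
1.2 x 3.8 z -49.5
1.35 x 8.3 z -54.4
1.5 x 13.5 z -58.5
t 5.2 pos [ 0.5015 -0.23    0.0269] rot [-179.6309  -60.0976   77.9117] F [ 0.132   0.5931 -0.3858] w 0.04479517600746996 q [ 24.0966  51.3751  33.8843  91.1751 -61.6171 103.6475  67.3897]
```

Request:
drive_tool(
  moves=[
    {"x": 0, "y": 0, "z": 0, "rx": 0, "ry": 0, "rz": 0, "fingers": 1},
    {"x": 0, "y": 0, "z": 0, "rx": 0, "ry": 0, "rz": 0, "fingers": 1},
    {"x": 0, "y": 0, "z": 0, "rx": 0, "ry": 0, "rz": 0, "fingers": 1},
    {"x": 0, "y": 0, "z": 0, "rx": 0, "ry": 0, "rz": 0, "fingers": 1},
  ],
)

```text
time_s: 5.7
tool_pos: [0.5004, -0.2295, 0.0268]
tool_rot: [-179.4, -60.1, 77.7]
force: [-5.1, 1.3, 1.9]
grip_width: 0.0281
grasp_force: 20.0
```

Request:
drive_tool(
  moves=[
    {"x": -2, "y": 0, "z": -4, "rx": 0, "ry": 0, "rz": 0, "fingers": 1},
    {"x": -3.6, "y": 0, "z": -8, "rx": 0, "ry": 0, "rz": 0, "fingers": 1},
    {"x": -4.8, "y": 0, "z": -12.5, "rx": 0, "ry": 0, "rz": 0, "fingers": 1},
    {"x": -5.6, "y": 0, "z": -17, "rx": 0, "ry": 0, "rz": 0, "fingers": 1},
    {"x": -5.8, "y": 0, "z": -21, "rx": 0, "ry": 0, "rz": 0, "fingers": 1},
    {"x": -5.8, "y": 0, "z": -26, "rx": 0, "ry": 0, "rz": 0, "fingers": 1},
  ],
)

```text
time_s: 6.45
tool_pos: [0.4955, -0.2529, 0.0348]
tool_rot: [-179.3, -60.3, 77.8]
force: [-4.5, 5.7, 1.0]
grip_width: 0.0279
grasp_force: 20.0
```

Still gripped; continuing along the arc.

Request:
drive_tool(
  moves=[
    {"x": 0.6, "y": 0, "z": -4, "rx": 0, "ry": 0, "rz": 0, "fingers": 1},
    {"x": 1.6, "y": 0, "z": -8.5, "rx": 0, "ry": 0, "rz": 0, "fingers": 1},
    {"x": 3, "y": 0, "z": -12.5, "rx": 0, "ry": 0, "rz": 0, "fingers": 1},
    {"x": 4.8, "y": 0, "z": -17, "rx": 0, "ry": 0, "rz": 0, "fingers": 1},
    {"x": 7, "y": 0, "z": -21, "rx": 0, "ry": 0, "rz": 0, "fingers": 1},
    {"x": 9.6, "y": 0, "z": -25, "rx": 0, "ry": 0, "rz": 0, "fingers": 1},
    {"x": 14, "y": 0, "z": -29, "rx": 0, "ry": 0, "rz": 0, "fingers": 1},
    {"x": 19.5, "y": 0, "z": -33, "rx": 0, "ry": 0, "rz": 0, "fingers": 1},
    {"x": 22, "y": 0, "z": -34, "rx": 0, "ry": 0, "rz": 0, "fingers": 1},
    {"x": 22, "y": 0, "z": -34, "rx": 0, "ry": 0, "rz": 0, "fingers": 1},
    {"x": 22, "y": 0, "z": -34, "rx": 0, "ry": 0, "rz": 0, "fingers": 1},
  ],
)

```text
time_s: 7.82
tool_pos: [0.4915, -0.272, 0.0694]
tool_rot: [-179.2, -60.1, 77.6]
force: [-4.6, 3.7, -2.8]
grip_width: 0.0283
grasp_force: 20.0
```

```bash
python3 -c "
from h import *
from cell import vision
deltas()
c=vision.read_camera('wrist');np.savez('w3.npz',**c)
d=vision.read_camera('scene')['image'][200:340,300:460]
o=np.zeros((400,800,3),np.uint8);o[:,:]=0
o[:,:400]=cv2.resize(c['image'][60:260,220:420],(400,400));o[:350,400:]=cv2.resize(d,(400,350))
cv2.imwrite('pics/w3.png',o[:,:,::-1])"
```

```text
t 7.825 pos [ 0.4915 -0.272   0.0694] rot [-179.1856  -60.1025   77.6144] F [-4.5542  3.6591 -2.7639] w 0.02826353010275657 q [ 26.93    50.4058  35.4188  86.7319 -59.6684 108.6167  65.3898]
```

View pics/w3.png

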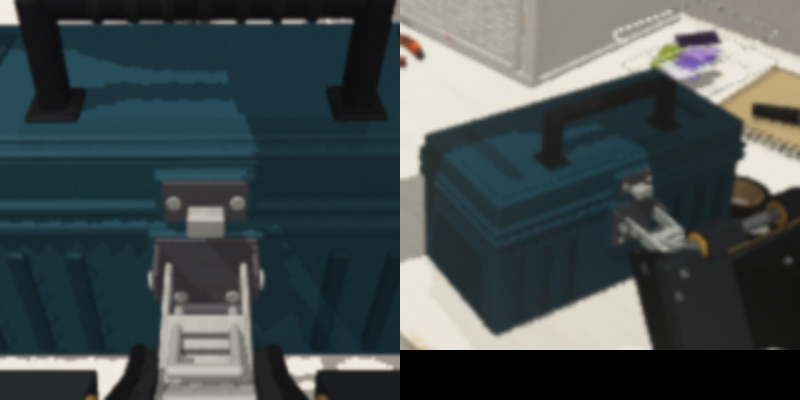

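The hook has come off the keeper: the wire loop now lies on the lever at about (205,340) in the left crop, and the keeper is empty. Releasing and backing away.

Request:
drive_tool(
  moves=[
    {"x": 0, "y": 0, "z": 0, "rx": 0, "ry": 0, "rz": 0, "fingers": -0.3},
    {"x": 0, "y": 0, "z": 0, "rx": 0, "ry": 0, "rz": 0, "fingers": -0.3},
    {"x": 0, "y": 0, "z": 0, "rx": 0, "ry": 0, "rz": 0, "fingers": -0.3},
    {"x": 0, "y": 0, "z": -30, "rx": 0, "ry": 0, "rz": 0, "fingers": -0.3},
    {"x": 0, "y": 0, "z": -70, "rx": 0, "ry": 0, "rz": 0, "fingers": -0.3},
    {"x": 20, "y": 0, "z": -105, "rx": 0, "ry": 0, "rz": 0, "fingers": -0.3},
    {"x": 65, "y": 0, "z": -135, "rx": 0, "ry": -0.15, "rz": 0, "fingers": -0.3},
    {"x": 110, "y": 0, "z": -160, "rx": 0, "ry": -0.3, "rz": 0, "fingers": -0.3},
    {"x": 150, "y": 0, "z": -185, "rx": 0, "ry": -0.45, "rz": 0, "fingers": -0.3},
    {"x": 170, "y": 0, "z": -195, "rx": 0, "ry": -0.6, "rz": 0, "fingers": -0.3},
    {"x": 180, "y": 0, "z": -195, "rx": 0, "ry": -0.75, "rz": 0, "fingers": -0.3},
    {"x": 190, "y": 0, "z": -190, "rx": 0, "ry": -0.9, "rz": 0, "fingers": -0.3},
    {"x": 200, "y": 0, "z": -180, "rx": 0, "ry": -1.05, "rz": 0, "fingers": -0.3},
    {"x": 200, "y": 0, "z": -180, "rx": 0, "ry": -1.05, "rz": 0, "fingers": -0.3},
  ],
)

```text
time_s: 9.68
tool_pos: [0.4861, -0.3216, 0.3348]
tool_rot: [-180.0, -0.1, 79.0]
force: [0.4, -0.1, -0.2]
grip_width: 0.0568
grasp_force: 0.0
```

```bash
python3 -c "
from h import *
H=place(CASE,[-.026,0,.151])
deltas((H+[0,0,.13],rot(168.4,0)),(H+[0,0,-.004],rot(168.4,0)),(H+[0,0,.13],rot(-11.6,0)))"
```

```text
t 9.675 pos [ 0.4861 -0.3216  0.3348] rot [-179.9956   -0.1349   78.9621] F [ 0.4297 -0.0996 -0.1891] w 0.056807432182837056 q [-11.7488  10.8008  50.1038  84.7166  -8.3879  88.3901  27.0592]
xyz mm [134.8  -0.9  54.2] rv [ 0.002 -0.002 -1.561]
xyz mm [134.5  -0.9 188.2] rv [ 0.002 -0.002 -1.561]
xyz mm [134.8  -0.9  54.2] rv [-0.002 -0.002  1.581]
```

Request:
drive_tool(
  moves=[
    {"x": 30, "y": 0, "z": 10, "rx": 0, "ry": 0, "rz": -0.18, "fingers": -0.5},
    {"x": 60, "y": 0, "z": 20, "rx": 0, "ry": 0, "rz": -0.36, "fingers": -0.5},
    {"x": 90, "y": 0, "z": 30, "rx": 0, "ry": 0, "rz": -0.54, "fingers": -0.5},
    {"x": 120, "y": -1, "z": 40, "rx": 0, "ry": 0, "rz": -0.72, "fingers": -0.5},
    {"x": 135, "y": -1, "z": 54, "rx": 0, "ry": 0, "rz": -0.9, "fingers": -0.5},
    {"x": 135, "y": -1, "z": 54, "rx": 0, "ry": 0, "rz": -1.08, "fingers": -0.5},
    {"x": 135, "y": -1, "z": 54, "rx": 0, "ry": 0, "rz": -1.26, "fingers": -0.5},
    {"x": 135, "y": -1, "z": 54, "rx": 0, "ry": 0, "rz": -1.44, "fingers": -0.5},
    {"x": 135, "y": -1, "z": 54, "rx": 0, "ry": 0, "rz": -1.561, "fingers": -0.5},
    {"x": 135, "y": -1, "z": 54, "rx": 0, "ry": 0, "rz": -1.561, "fingers": -0.5},
    {"x": 135, "y": -1, "z": 54, "rx": 0, "ry": 0, "rz": -1.561, "fingers": -0.5},
  ],
)

```text
time_s: 11.05
tool_pos: [0.5082, -0.1966, 0.2798]
tool_rot: [-180.0, -0.2, 167.5]
force: [-0.7, -0.1, -0.1]
grip_width: 0.0653
grasp_force: 0.0
```

```bash
python3 -c "
from h import *
from cell import vision
H=place(CASE,[-.026,0,.151])
deltas((H+[0,0,-.004],rot(168.4,0)))
c=vision.read_camera('wrist');np.savez('w4.npz',**c);cv2.imwrite('pics/w4.png',c['image'][:,:,::-1])
print(proj(c,place(CASE,[[-.026,-.047,.151],[-.026,0,.151],[-.026,.047,.151]])))"
```

```text
t 11.05 pos [ 0.5082 -0.1966  0.2798] rot [-179.9668   -0.1967  167.4803] F [-0.7299 -0.0786 -0.1191] w 0.06526250567254946 q [-17.647    4.5191  38.4159  94.971   -2.7745  81.6852  98.5731]
xyz mm [ -1.7   8.1 132.8] rv [-0.001 -0.003 -0.016]
[[330.7775 238.5961]
 [330.349  197.3357]
 [329.8798 152.1474]]
```

View pics/w4.png

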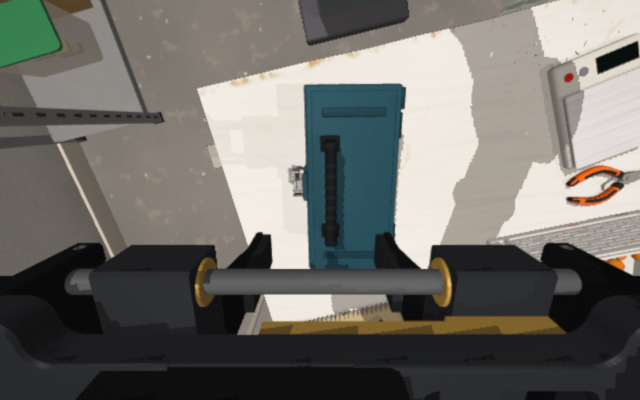

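The handle bar stands at column 331, rows 142–238, within a few millimetres of prediction; the lever hangs out at (298,180). Descending onto the bar.

Request:
drive_tool(
  force=10,
  moves=[
    {"x": -1.5, "y": 8, "z": 45, "rx": 0, "ry": 0, "rz": -0.016, "fingers": -0.4},
    {"x": -1.5, "y": 8, "z": 90, "rx": 0, "ry": 0, "rz": -0.016, "fingers": -0.4},
    {"x": -1.5, "y": 8, "z": 120, "rx": 0, "ry": 0, "rz": -0.016, "fingers": -0.2},
    {"x": -1.5, "y": 8, "z": 133, "rx": 0, "ry": 0, "rz": -0.016, "fingers": 0},
    {"x": -1.5, "y": 8, "z": 133, "rx": 0, "ry": 0, "rz": -0.016, "fingers": 1},
    {"x": -1.5, "y": 8, "z": 133, "rx": 0, "ry": 0, "rz": -0.016, "fingers": 1},
    {"x": -1.5, "y": 8, "z": 133, "rx": 0, "ry": 0, "rz": -0.016, "fingers": 1},
    {"x": -1.5, "y": 8, "z": 133, "rx": 0, "ry": 0, "rz": -0.016, "fingers": 1},
    {"x": -1.5, "y": 8, "z": 133, "rx": 0, "ry": 0, "rz": -0.016, "fingers": 1},
    {"x": -1.5, "y": 8, "z": 133, "rx": 0, "ry": 0, "rz": -0.016, "fingers": 1},
  ],
)

```text
time_s: 12.35
tool_pos: [0.5116, -0.1891, 0.1475]
tool_rot: [-179.9, -0.1, 168.6]
force: [-0.8, -2.8, 4.7]
grip_width: 0.0116
grasp_force: 10.0
```

```bash
python3 -c "
from h import *
r=np.hypot(.082,.063);a0=np.arctan2(.063,-.082)
# bar 4 mm behind TCP; tool frame at start: y=case x, z=down ; tilt tau about +x
for ph in np.arange(.1,1.81,.1):
  a=a0-ph; b=np.array([r*np.cos(a)+.082, r*np.sin(a)-.063])*1000
  tau=min(ph*.45,.8); zt=np.array([-np.sin(tau),-np.cos(tau)]) # tool z in (casex,z)
  tcp=b+4*zt-np.array([0,-4]); print(round(ph,1),'y',tcp[0].round(1),'z',-tcp[1].round(1),'rx',round(tau,3))
deltas()"
```

```text
0.1 y 6.5 z -7.9 rx 0.045
0.2 y 13.8 z -15.1 rx 0.09
0.3 y 21.7 z -21.5 rx 0.135
0.4 y 30.3 z -27.0 rx 0.18
0.5 y 39.3 z -31.7 rx 0.225
0.6 y 48.8 z -35.4 rx 0.27
0.7 y 58.6 z -38.2 rx 0.315
0.8 y 68.7 z -40.0 rx 0.36
0.9 y 78.8 z -40.7 rx 0.405
1.0 y 89.0 z -40.4 rx 0.45
1.1 y 99.1 z -39.1 rx 0.495
1.2 y 108.9 z -36.8 rx 0.54
1.3 y 118.6 z -33.5 rx 0.585
1.4 y 127.8 z -29.3 rx 0.63
1.5 y 136.5 z -24.1 rx 0.675
1.6 y 144.7 z -18.1 rx 0.72
1.7 y 152.3 z -11.3 rx 0.765
1.8 y 159.1 z -3.8 rx 0.8
t 12.35 pos [ 0.5116 -0.1891  0.1475] rot [-179.9139   -0.1019  168.5775] F [-0.7964 -2.8062  4.7368] w 0.011595487505636378 q [-16.6626  10.187   37.8269 105.3553  -6.6669  66.7947 101.9481]
```

Request:
drive_tool(
  force=15,
  moves=[
    {"x": 0, "y": 3, "z": -4, "rx": 0.02, "ry": 0, "rz": 0, "fingers": 1},
    {"x": 0, "y": 6.5, "z": -8, "rx": 0.045, "ry": 0, "rz": 0, "fingers": 1},
    {"x": 0, "y": 14, "z": -15, "rx": 0.09, "ry": 0, "rz": 0, "fingers": 1},
    {"x": 0, "y": 22, "z": -21.5, "rx": 0.135, "ry": 0, "rz": 0, "fingers": 1},
    {"x": 0, "y": 30, "z": -27, "rx": 0.18, "ry": 0, "rz": 0, "fingers": 1},
    {"x": 0, "y": 39, "z": -31.7, "rx": 0.225, "ry": 0, "rz": 0, "fingers": 1},
    {"x": 0, "y": 49, "z": -35.5, "rx": 0.27, "ry": 0, "rz": 0, "fingers": 1},
    {"x": 0, "y": 58.6, "z": -38.2, "rx": 0.315, "ry": 0, "rz": 0, "fingers": 1},
  ],
)

```text
time_s: 13.35
tool_pos: [0.5235, -0.1327, 0.1871]
tool_rot: [-161.6, -0.0, 168.6]
force: [0.6, -3.2, 5.7]
grip_width: 0.0112
grasp_force: 15.0
```

```bash
python3 -c "
from h import *
r=np.hypot(.082,.063);a0=np.arctan2(.063,-.082)
def f(ph):
  a=a0-ph; tau=min(ph*.45,.8)
  return np.array([r*np.cos(a)*1000-4*np.sin(tau), r*np.sin(a)*1000-4*np.cos(tau)]),tau
p0,t0=f(.7)
yt=np.array([np.cos(t0),-np.sin(t0)]);zt=np.array([-np.sin(t0),-np.cos(t0)])
for ph in np.arange(.8,1.81,.1):
  p,t=f(ph); print(round(ph,1),'y',((p-p0)@yt).round(1),'z',((p-p0)@zt).round(1),'rx',round(t-t0,3))"
```

```text
0.8 y 9.0 z -4.8 rx 0.045
0.9 y 18.4 z -8.6 rx 0.09
1.0 y 28.2 z -11.5 rx 0.135
1.1 y 38.1 z -13.4 rx 0.18
1.2 y 48.3 z -14.3 rx 0.225
1.3 y 58.4 z -14.1 rx 0.27
1.4 y 68.5 z -12.9 rx 0.315
1.5 y 78.4 z -10.8 rx 0.36
1.6 y 88.1 z -7.6 rx 0.405
1.7 y 97.4 z -3.4 rx 0.45
1.8 y 106.2 z 1.6 rx 0.485
```

Request:
drive_tool(
  moves=[
    {"x": 0, "y": 9, "z": -4.8, "rx": 0.045, "ry": 0, "rz": 0, "fingers": 1},
    {"x": 0, "y": 18.4, "z": -8.6, "rx": 0.09, "ry": 0, "rz": 0, "fingers": 1},
    {"x": 0, "y": 28.2, "z": -11.5, "rx": 0.135, "ry": 0, "rz": 0, "fingers": 1},
    {"x": 0, "y": 38, "z": -13.4, "rx": 0.18, "ry": 0, "rz": 0, "fingers": 1},
    {"x": 0, "y": 48.3, "z": -14.3, "rx": 0.225, "ry": 0, "rz": 0, "fingers": 1},
    {"x": 0, "y": 58.4, "z": -14, "rx": 0.27, "ry": 0, "rz": 0, "fingers": 1},
    {"x": 0, "y": 68.5, "z": -13, "rx": 0.315, "ry": 0, "rz": 0, "fingers": 1},
    {"x": 0, "y": 78.4, "z": -10.8, "rx": 0.36, "ry": 0, "rz": 0, "fingers": 1},
    {"x": 0, "y": 88, "z": -7.6, "rx": 0.405, "ry": 0, "rz": 0, "fingers": 1},
    {"x": 0, "y": 97.4, "z": -3.4, "rx": 0.45, "ry": 0, "rz": 0, "fingers": 1},
    {"x": 0, "y": 106, "z": 1.6, "rx": 0.485, "ry": 0, "rz": 0, "fingers": 1},
    {"x": 0, "y": 106, "z": 1.6, "rx": 0.485, "ry": 0, "rz": 0, "fingers": 1},
    {"x": 0, "y": 106, "z": 1.6, "rx": 0.485, "ry": 0, "rz": 0, "fingers": 1},
    {"x": 0, "y": 106, "z": 1.6, "rx": 0.485, "ry": 0, "rz": 0, "fingers": 1},
  ],
)

```text
time_s: 15.1
tool_pos: [0.5438, -0.0313, 0.1499]
tool_rot: [-134.1, -0.1, 168.8]
force: [5.4, -0.1, -0.2]
grip_width: 0.0113
grasp_force: 15.0
```

Request:
drive_tool(
  moves=[
    {"x": 0, "y": 0, "z": 0, "rx": 0, "ry": 0, "rz": 0, "fingers": 0.4},
    {"x": 0, "y": 0, "z": 0, "rx": 0, "ry": 0, "rz": 0, "fingers": 0.4},
    {"x": 0, "y": 0, "z": 0, "rx": 0, "ry": 0, "rz": 0, "fingers": 0.4},
    {"x": 0, "y": 0, "z": -30, "rx": 0, "ry": 0, "rz": 0, "fingers": 0.4},
    {"x": 0, "y": 0, "z": -70, "rx": 0, "ry": 0, "rz": 0, "fingers": 0.2},
    {"x": 0, "y": -10, "z": -120, "rx": 0, "ry": 0, "rz": 0, "fingers": 0},
    {"x": 0, "y": -50, "z": -160, "rx": -0.15, "ry": 0, "rz": 0, "fingers": 0},
    {"x": 0, "y": -100, "z": -190, "rx": -0.3, "ry": 0, "rz": 0, "fingers": 0},
    {"x": 0, "y": -140, "z": -210, "rx": -0.45, "ry": 0, "rz": 0, "fingers": 0},
    {"x": 0, "y": -170, "z": -210, "rx": -0.6, "ry": 0, "rz": 0, "fingers": 0},
    {"x": 0, "y": -190, "z": -200, "rx": -0.75, "ry": 0, "rz": 0, "fingers": 0},
    {"x": 0, "y": -190, "z": -200, "rx": -0.8, "ry": 0, "rz": 0, "fingers": 0},
    {"x": 0, "y": -190, "z": -200, "rx": -0.8, "ry": 0, "rz": 0, "fingers": 0},
  ],
)

```text
time_s: 16.73
tool_pos: [0.5449, -0.0238, 0.4266]
tool_rot: [-180.0, -0.2, 168.4]
force: [0.2, -0.6, 0.1]
grip_width: 0.0435
grasp_force: 0.0
```

```bash
python3 -c "
from h import *
from cell import vision
deltas()
c=vision.read_camera('wrist');np.savez('w5.npz',**c)
d=vision.read_camera('scene')['image'][180:340,290:470]
print(proj(c,place(CASE,[[0,-.072,.108],[0,0,.108],[0,.072,.108]])))
o=np.zeros((580,640,3),np.uint8);o[:400]=c['image'];o[400:,:200]=cv2.resize(d,(200,180))
cv2.imwrite('pics/w5.png',o[:,:,::-1])"
```

```text
t 16.725 pos [ 0.5449 -0.0238  0.4266] rot [-179.967    -0.1934  168.381 ] F [ 0.1838 -0.6049  0.0552] w 0.04349963491156441 q [-31.3182   4.3949  33.7869  78.398   -2.4656  98.136   80.431 ]
[[242.4746 207.3415]
 [238.9394 166.9421]
 [235.0865 122.911 ]]
```

View pics/w5.png

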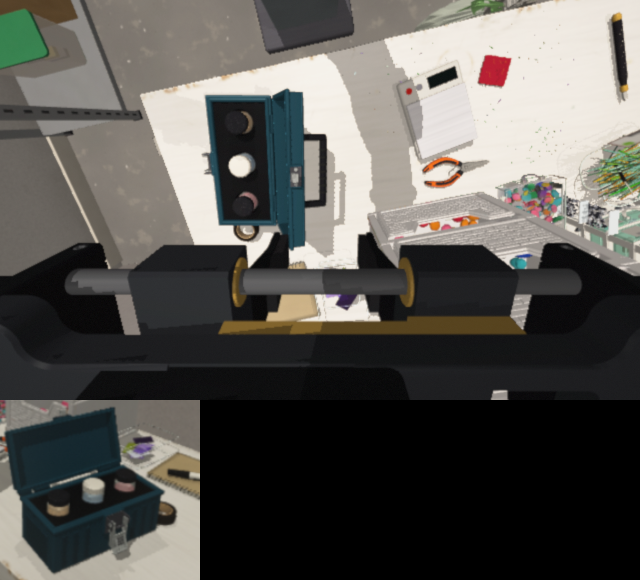

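The white jar is in the middle well (lid at about (241,165)), with pink and amber on either side. The lid stands fully open with its hook hanging free. Measuring the white lid and the pan.

```bash
python3 - <<'E'
from h import *
c=np.load('w5.npz');im=c['image'].astype(int)
m=np.zeros(im.shape[:2],np.uint8); s=im[140:190,222:265]; m[140:190,222:265]=(s.min(2)>130)
n,l,st,ce=cv2.connectedComponentsWithStats(m); k=1+st[1:,4].argmax(); print(st[k],ce[k])
def ray(uv,z):
    d=np.array([(uv[0]-c["cx"])/c["fx"],(uv[1]-c["cy"])/c["fy"],1])@c["R"]; o=-c["R"].T@c["t"]; return o+d*(z-o[2])/d[2]
bb=(st[k][0]+(st[k][2]-1)/2,st[k][1]+(st[k][3]-1)/2)
J=ray(ce[k],.105);print("jar",J,ray(bb,.105),"case pred",place(CASE,[0,0,.1]))
print("pan proj",proj(c,place(PAN,[[.054,.056,.027],[.054,-.056,.027],[-.054,-.056,.027],[-.054,.056,.027],[0,0,.027]])))
yaw=78.4
deltas((np.r_[J[:2],.30],rot(yaw,0)),(np.r_[J[:2],.094],rot(yaw,0)))
E
```

```text
[229 155  22  22 384] [239.3958 165.4375]
jar [ 0.5143 -0.163   0.105 ] [ 0.5144 -0.1628  0.105 ] case pred [ 0.5163 -0.1635  0.1   ]
pan proj [[475.886  135.5276]
 [419.5457 156.4745]
 [404.0857 102.1516]
 [463.2325  78.804 ]
 [440.563  119.1079]]
t 16.825 pos [ 0.5454 -0.0207  0.4255] rot [-179.8936   -0.2737  168.6845] F [-0.3104 -0.006   0.2267] w 0.04338814585483395 q [-31.457    4.5201  33.6166  78.3936  -2.4643  98.1199  80.4262]
xyz mm [   2.1 -145.4  125.8] rv [-0.005 -0.002  1.576]
xyz mm [   1.1 -145.   331.8] rv [-0.005 -0.002  1.576]
```

Request:
drive_tool(
  moves=[
    {"x": 2, "y": -40, "z": 0, "rx": 0, "ry": 0, "rz": 0.18, "fingers": -0.2},
    {"x": 2, "y": -90, "z": 0, "rx": 0, "ry": 0, "rz": 0.36, "fingers": -0.2},
    {"x": 2, "y": -130, "z": 0, "rx": 0, "ry": 0, "rz": 0.54, "fingers": -0.2},
    {"x": 2, "y": -145, "z": 0, "rx": 0, "ry": 0, "rz": 0.72, "fingers": -0.2},
    {"x": 2, "y": -145, "z": 0, "rx": 0, "ry": 0, "rz": 0.9, "fingers": -0.2},
    {"x": 2, "y": -145, "z": 10, "rx": 0, "ry": 0, "rz": 1.08, "fingers": -0.2},
    {"x": 2, "y": -145, "z": 40, "rx": 0, "ry": 0, "rz": 1.26, "fingers": -0.2},
    {"x": 2, "y": -145, "z": 80, "rx": 0, "ry": 0, "rz": 1.44, "fingers": -0.2},
    {"x": 2, "y": -145, "z": 125, "rx": -0.005, "ry": -0.002, "rz": 1.576, "fingers": -0.2},
    {"x": 2, "y": -145, "z": 160, "rx": -0.005, "ry": -0.002, "rz": 1.576, "fingers": -0.2},
    {"x": 2, "y": -145, "z": 200, "rx": -0.005, "ry": -0.002, "rz": 1.576, "fingers": -0.2},
    {"x": 2, "y": -145, "z": 240, "rx": -0.005, "ry": -0.002, "rz": 1.576, "fingers": -0.2},
    {"x": 2, "y": -145, "z": 240, "rx": -0.005, "ry": -0.002, "rz": 1.576, "fingers": -0.2},
    {"x": 2, "y": -145, "z": 240, "rx": -0.005, "ry": -0.002, "rz": 1.576, "fingers": -0.2},
  ],
)

```text
time_s: 18.58
tool_pos: [0.5153, -0.1628, 0.1874]
tool_rot: [179.9, -0.0, 78.4]
force: [1.1, -0.3, -0.3]
grip_width: 0.0521
grasp_force: 0.0
```

```bash
python3 -c "
from h import *
deltas(([.515,-.163,.095],rot(78.4,0)))"
```

```text
t 18.575 pos [ 0.5153 -0.1628  0.1874] rot [179.8819  -0.0151  78.4126] F [ 1.1144 -0.3319 -0.3341] w 0.05212528126780687 q [-25.2105   7.3862  43.439  103.6118  -5.395   70.9733   8.156 ]
xyz mm [-0.3 -0.5 92.4] rv [ 0.002 -0.     0.   ]
```

Request:
drive_tool(
  force=15,
  moves=[
    {"x": 0, "y": 0, "z": 30, "rx": 0, "ry": 0, "rz": 0, "fingers": -0.2},
    {"x": 0, "y": 0, "z": 60, "rx": 0, "ry": 0, "rz": 0, "fingers": -0.2},
    {"x": 0, "y": 0, "z": 80, "rx": 0, "ry": 0, "rz": 0, "fingers": -0.2},
    {"x": 0, "y": 0, "z": 92, "rx": 0, "ry": 0, "rz": 0, "fingers": -0.2},
    {"x": 0, "y": 0, "z": 92, "rx": 0, "ry": 0, "rz": 0, "fingers": 0},
    {"x": 0, "y": 0, "z": 92, "rx": 0, "ry": 0, "rz": 0, "fingers": 0.3},
    {"x": 0, "y": 0, "z": 92, "rx": 0, "ry": 0, "rz": 0, "fingers": 0.4},
    {"x": 0, "y": 0, "z": 92, "rx": 0, "ry": 0, "rz": 0, "fingers": 1},
    {"x": 0, "y": 0, "z": 92, "rx": 0, "ry": 0, "rz": 0, "fingers": 1},
    {"x": 0, "y": 0, "z": 92, "rx": 0, "ry": 0, "rz": 0, "fingers": 1},
  ],
)

```text
time_s: 19.82
tool_pos: [0.5152, -0.1637, 0.0954]
tool_rot: [179.8, -0.1, 78.3]
force: [-0.9, 0.4, 6.2]
grip_width: 0.0356
grasp_force: 15.0
```

Request:
drive_tool(
  force=20,
  moves=[
    {"x": 0, "y": 0, "z": -5, "rx": 0, "ry": 0, "rz": 0, "fingers": 1},
    {"x": 0, "y": 0, "z": -15, "rx": 0, "ry": 0, "rz": 0, "fingers": 1},
    {"x": 0, "y": 0, "z": -30, "rx": 0, "ry": 0, "rz": 0, "fingers": 1},
    {"x": 0, "y": 0, "z": -50, "rx": 0, "ry": 0, "rz": 0, "fingers": 1},
    {"x": 0, "y": 0, "z": -75, "rx": 0, "ry": 0, "rz": 0, "fingers": 1},
    {"x": 0, "y": 0, "z": -105, "rx": 0, "ry": 0, "rz": 0, "fingers": 1},
    {"x": 0, "y": 0, "z": -135, "rx": 0, "ry": 0, "rz": 0, "fingers": 1},
    {"x": 0, "y": 0, "z": -165, "rx": 0, "ry": 0, "rz": 0, "fingers": 1},
    {"x": 0, "y": 0, "z": -195, "rx": 0, "ry": 0, "rz": 0, "fingers": 1},
    {"x": 0, "y": 0, "z": -215, "rx": 0, "ry": 0, "rz": 0, "fingers": 1},
    {"x": 0, "y": 0, "z": -225, "rx": 0, "ry": 0, "rz": 0, "fingers": 1},
    {"x": 0, "y": 0, "z": -225, "rx": 0, "ry": 0, "rz": 0, "fingers": 1},
  ],
)

```text
time_s: 21.32
tool_pos: [0.5143, -0.1637, 0.3199]
tool_rot: [179.9, -0.1, 78.3]
force: [0.6, 0.1, -0.6]
grip_width: 0.0355
grasp_force: 20.0
```

```bash
python3 -c "
from h import *
P=place(PAN,[0,0,0])
deltas((np.r_[P[:2],.32],rot(118,0)),(np.r_[P[:2],.12],rot(118,0)))"
```

```text
t 21.325 pos [ 0.5143 -0.1637  0.3199] rot [179.8638  -0.0683  78.2945] F [ 0.6062  0.051  -0.5773] w 0.03550606886241472 q [-26.807    2.7558  43.7167  92.0903  -1.9898  85.7901   5.3128]
xyz mm [366.4 -76.    0.2] rv [ 0.003 -0.    -0.693]
xyz mm [366.1 -76.4 200.2] rv [ 0.003 -0.    -0.693]
```

Request:
drive_tool(
  moves=[
    {"x": 8, "y": -2, "z": 0, "rx": 0, "ry": 0, "rz": -0.015, "fingers": 1},
    {"x": 24, "y": -5, "z": 0, "rx": 0, "ry": 0, "rz": -0.045, "fingers": 1},
    {"x": 48, "y": -10, "z": 0, "rx": 0, "ry": 0, "rz": -0.09, "fingers": 1},
    {"x": 76, "y": -16, "z": 0, "rx": 0, "ry": 0, "rz": -0.14, "fingers": 1},
    {"x": 106, "y": -22, "z": 0, "rx": 0, "ry": 0, "rz": -0.2, "fingers": 1},
    {"x": 136, "y": -28, "z": 0, "rx": 0, "ry": 0, "rz": -0.26, "fingers": 1},
    {"x": 166, "y": -34, "z": 0, "rx": 0, "ry": 0, "rz": -0.31, "fingers": 1},
    {"x": 196, "y": -41, "z": 0, "rx": 0, "ry": 0, "rz": -0.37, "fingers": 1},
    {"x": 226, "y": -47, "z": 0, "rx": 0, "ry": 0, "rz": -0.43, "fingers": 1},
    {"x": 256, "y": -53, "z": 0, "rx": 0, "ry": 0, "rz": -0.48, "fingers": 1},
    {"x": 286, "y": -59, "z": 0, "rx": 0, "ry": 0, "rz": -0.54, "fingers": 1},
    {"x": 314, "y": -65, "z": 0, "rx": 0, "ry": 0, "rz": -0.6, "fingers": 1},
    {"x": 338, "y": -70, "z": 5, "rx": 0, "ry": 0, "rz": -0.65, "fingers": 1},
    {"x": 356, "y": -74, "z": 20, "rx": 0, "ry": 0, "rz": -0.68, "fingers": 1},
    {"x": 366, "y": -76, "z": 45, "rx": 0, "ry": 0, "rz": -0.693, "fingers": 1},
    {"x": 366, "y": -76, "z": 75, "rx": 0, "ry": 0, "rz": -0.693, "fingers": 1},
    {"x": 366, "y": -76, "z": 105, "rx": 0, "ry": 0, "rz": -0.693, "fingers": 1},
    {"x": 366, "y": -76, "z": 130, "rx": 0, "ry": 0, "rz": -0.693, "fingers": 1},
    {"x": 366, "y": -76, "z": 145, "rx": 0, "ry": 0, "rz": -0.693, "fingers": 1},
    {"x": 366, "y": -76, "z": 150, "rx": 0, "ry": 0, "rz": -0.693, "fingers": 1},
  ],
)

```text
time_s: 23.82
tool_pos: [0.5136, 0.21, 0.1683]
tool_rot: [-180.0, 0.0, 118.0]
force: [-0.2, 0.0, 0.4]
grip_width: 0.0356
grasp_force: 20.0
```

```bash
python3 - <<'E'
from h import *
from cell import vision
P=place(PAN,[0,0,0])
# base now = TCP-0.0354 ; contact at TCP z=.0624
deltas((np.r_[P[:2],.0624],rot(118,0)))
c=vision.read_camera('wrist');np.savez('w6.npz',**c)
print(proj(c,place(PAN,[[.054,.056,.027],[.054,-.056,.027],[-.054,-.056,.027],[-.054,.056,.027],[0,0,.027]])))
cv2.imwrite('pics/w6.png',c['image'][:,:,::-1])
E
```

```text
t 23.825 pos [0.5136 0.21   0.1683] rot [-179.9892    0.0176  118.0043] F [-0.2427  0.0079  0.4325] w 0.035607550509431846 q [-46.3227   9.3085  23.6126 102.3753  -3.956   69.1384   6.428 ]
xyz mm [  0.1   0.7 105.9] rv [-0.  0.  0.]
[[388.0864 160.3254]
 [351.2597 251.5909]
 [261.4447 223.9049]
 [289.9359 126.498 ]
 [322.629  193.1878]]
```

View pics/w6.png

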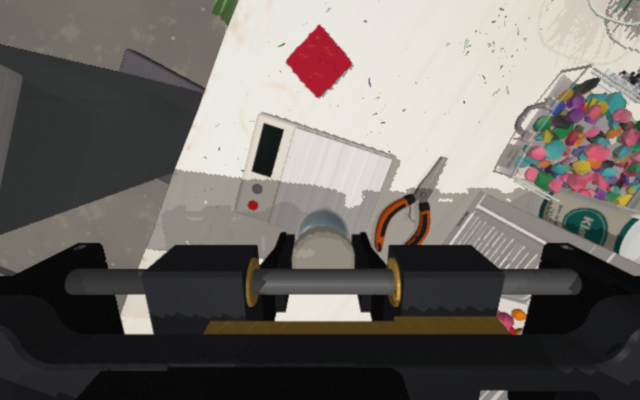

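The jar is held upright at (322,240) over the pan, whose corners at (295,130) and (392,157) agree with the fit. Lowering.

Request:
drive_tool(
  moves=[
    {"x": 0, "y": 0.5, "z": 25, "rx": 0, "ry": 0, "rz": 0, "fingers": 1},
    {"x": 0, "y": 0.5, "z": 50, "rx": 0, "ry": 0, "rz": 0, "fingers": 1},
    {"x": 0, "y": 0.5, "z": 75, "rx": 0, "ry": 0, "rz": 0, "fingers": 1},
    {"x": 0, "y": 0.5, "z": 88, "rx": 0, "ry": 0, "rz": 0, "fingers": 1},
    {"x": 0, "y": 0.5, "z": 95, "rx": 0, "ry": 0, "rz": 0, "fingers": 1},
    {"x": 0, "y": 0.5, "z": 99, "rx": 0, "ry": 0, "rz": 0, "fingers": 1},
    {"x": 0, "y": 0.5, "z": 101, "rx": 0, "ry": 0, "rz": 0, "fingers": 1},
    {"x": 0, "y": 0.5, "z": 102, "rx": 0, "ry": 0, "rz": 0, "fingers": 1},
    {"x": 0, "y": 0.5, "z": 102, "rx": 0, "ry": 0, "rz": 0, "fingers": 1},
  ],
)

```text
time_s: 25.0
tool_pos: [0.5148, 0.2108, 0.0678]
tool_rot: [179.9, -0.0, 118.0]
force: [0.1, 0.5, 0.0]
grip_width: 0.036
grasp_force: 20.0
```

Request:
drive_tool(
  moves=[
    {"x": 0, "y": 0, "z": 1.5, "rx": 0, "ry": 0, "rz": 0, "fingers": 1},
    {"x": 0, "y": 0, "z": 3, "rx": 0, "ry": 0, "rz": 0, "fingers": 1},
    {"x": 0, "y": 0, "z": 4, "rx": 0, "ry": 0, "rz": 0, "fingers": 1},
    {"x": 0, "y": 0, "z": 4.5, "rx": 0, "ry": 0, "rz": 0, "fingers": 1},
    {"x": 0, "y": 0, "z": 4.5, "rx": 0, "ry": 0, "rz": 0, "fingers": 1},
  ],
)

```text
time_s: 25.62
tool_pos: [0.5147, 0.2106, 0.063]
tool_rot: [179.9, 0.0, 118.0]
force: [0.6, -0.5, -1.8]
grip_width: 0.0355
grasp_force: 20.0
```

Request:
drive_tool(
  moves=[
    {"x": 0, "y": 0, "z": 0.7, "rx": 0, "ry": 0, "rz": 0, "fingers": 1},
    {"x": 0, "y": 0, "z": 1.2, "rx": 0, "ry": 0, "rz": 0, "fingers": 1},
    {"x": 0, "y": 0, "z": 1.2, "rx": 0, "ry": 0, "rz": 0, "fingers": 1},
  ],
)

```text
time_s: 26.0
tool_pos: [0.5148, 0.2107, 0.0624]
tool_rot: [179.9, -0.0, 118.0]
force: [-2.0, -1.2, 5.7]
grip_width: 0.0356
grasp_force: 20.0
```

Contact registers at 5.7 N, at the expected height. Releasing by opening slowly, then going straight up.

Request:
drive_tool(
  moves=[
    {"x": 0, "y": 0, "z": 0, "rx": 0, "ry": 0, "rz": 0, "fingers": 0.1},
    {"x": 0, "y": 0, "z": 0, "rx": 0, "ry": 0, "rz": 0, "fingers": -0.1},
    {"x": 0, "y": 0, "z": 0, "rx": 0, "ry": 0, "rz": 0, "fingers": -0.3},
    {"x": 0, "y": 0, "z": 0, "rx": 0, "ry": 0, "rz": 0, "fingers": -0.3},
    {"x": 0, "y": 0, "z": 0, "rx": 0, "ry": 0, "rz": 0, "fingers": -0.3},
    {"x": 0, "y": 0, "z": -10, "rx": 0, "ry": 0, "rz": 0, "fingers": -0.3},
    {"x": 0, "y": 0, "z": -30, "rx": 0, "ry": 0, "rz": 0, "fingers": -0.3},
    {"x": 0, "y": 0, "z": -60, "rx": 0, "ry": 0, "rz": 0, "fingers": -0.3},
    {"x": 0, "y": 0, "z": -100, "rx": 0, "ry": 0, "rz": 0, "fingers": -0.3},
    {"x": 0, "y": 0, "z": -150, "rx": 0, "ry": 0, "rz": 0, "fingers": -0.3},
    {"x": 0, "y": 0, "z": -200, "rx": 0, "ry": 0, "rz": 0, "fingers": -0.3},
    {"x": -60, "y": 0, "z": -240, "rx": 0, "ry": 0, "rz": 0, "fingers": -0.3},
    {"x": -60, "y": 0, "z": -240, "rx": 0, "ry": 0, "rz": 0, "fingers": -0.3},
    {"x": -60, "y": 0, "z": -240, "rx": 0, "ry": 0, "rz": 0, "fingers": -0.3},
  ],
)

```text
time_s: 27.75
tool_pos: [0.5428, 0.1569, 0.3025]
tool_rot: [179.8, -0.0, 117.9]
force: [-0.6, 1.0, -0.4]
grip_width: 0.0566
grasp_force: 0.0
```

```bash
python3 - <<'E'
from h import *
from cell import vision
deltas()
c=vision.read_camera('wrist');np.savez('w7.npz',**c)
for z in(.027,.075): print(proj(c,place(PAN,[[0,0,z]])))
S=vision.read_camera('scene');print(proj(S,place(PAN,[[0,0,.027],[0,0,.075]])))
W=c['image'][:280,160:480]
o=np.zeros((400,800,3),np.uint8);o[:350,:400]=cv2.resize(W,(400,350));o[:,400:]=cv2.resize(S['image'][180:340,200:360],(400,400),interpolation=cv2.INTER_CUBIC)
cv2.imwrite('pics/w7.png',o[:,:,::-1])
E
```

```text
t 27.75 pos [0.5428 0.1569 0.3025] rot [179.8399  -0.0212 117.8953] F [-0.6288  0.9957 -0.3945] w 0.05661010654335062 q [-43.2467   6.3985  26.8984  90.0777  -2.9582  84.0661  11.7011]
[[321.4107 130.724 ]]
[[321.3555 132.2792]]
[[265.0054 223.4571]
 [264.1052 207.1423]]
```

Ten pictures are used up, so I check the placement numerically by differencing the top view against the start.

```bash
python3 - <<'E'
from h import *
from cell import vision
for n,box in(("scene",(190,235,235,295)),("wrist",None)):
    c=vision.read_camera(n)
    if n=="scene":
        a=np.load("scene0.npz")["image"].astype(int);b=c["image"].astype(int)
        m=(np.abs(a-b).max(2)>25).astype(np.uint8)[195:235,245:285]
        print("\n".join("".join(".#"[v] for v in r) for r in m))
    else:
        g=cv2.cvtColor(c["image"],cv2.COLOR_RGB2GRAY)
        hs=cv2.HoughCircles(cv2.GaussianBlur(g,(3,3),0)[90:180,270:375],cv2.HOUGH_GRADIENT,1.0,10,param1=80,param2=12,minRadius=12,maxRadius=30)
        print("exp lid r px",c["fx"]*.0185/(( c["R"]@np.r_[PAN[:2],.075]+c["t"])[2]), None if hs is None else (hs[0][:5]+[270,90,0]))
        print(c["image"][100:165:6,290:355:6].mean(2).astype(int))
E
```

```text
####....................................
#####...................................
######..................................
#######.................................
#########...............................
#########...............................
###########.............................
###########.............................
#############...........................
##############..........................
##################......................
###################.....................
####################....................
####################....................
###################......##.............
####################....###.............
####################..#####.............
###################.....###.............
####################....................
###################....#######..........
#####################.....#######.......
################.#####.....#########....
###############.............#########...
##############...........#.......####...
##############...........#........###...
##############...........#........####..
###############..........#.......#
[... 474 characters left out ...]
..........###.....#.....
.##########..............##.......#.....
exp lid r px 14.008691824130773 [[322.5 134.5  13.7]
 [342.5 151.5  26. ]
 [338.5 138.5  15.8]
 [326.5 148.5  27.1]]
[[166 223 230 228 227 228 227 230 227 233 230]
 [222 218 229 228 227 231 231 229 228 232 230]
 [224 228 228 231 227 227 231 224 229 228 231]
 [224 231 228 228 228 226 230 226 232 230 232]
 [207 229 228 227 225 234 232 176 174 223 228]
 [224 226 229 216 234 234 232 231 155 160 160]
 [157 153 144 193 234 234 232 231 159 162 158]
 [158 154 137 141 233 233 232 221 158 158 156]
 [151 154 143 140 140 187 185 197 160 159 219]
 [151 155 155 154 160 154 159 229 231 229 227]
 [129 148 156 156 155 156 158 158 163 207 221]]
```

The jar's lid circle is at (322.5,134.5) with radius 13.7 px, against an expected (321.4,132.3) and 14.0. The jar is upright in the middle of the pan.

```bash
python3 -c "
from cell import workorder
print(workorder.sign_off())"
```

```text
the job is handed in; nothing more can be done
None
```

The job is handed in: the latch is released, the lid stands open, and the white-lidded jar is upright about 2 mm from the middle of the pan by the wrist camera, with the gripper clear; the sign-off gave no verdict.

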